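# Set out the push-lid boxes on the food-hall table

## Robot

A 7-joint arm with a two-finger parallel gripper is mounted at the origin on the work surface. World frame = base frame: x ahead of the robot, y to its left, z up, the work surface at z = 0. Lengths are in m, angles in rad, forces in N, time in s.
With the tool pointing down it reaches from about 0.4 to 0.85 m from the base axis. Payload 10.4 kg.
Tool frame: the origin (TCP) lies on the front face of the gripper's body, between the roots of the fingers; the fingertips stand 73 mm ahead of it and the grasp point (between the pads) lies 54 mm ahead of it; z points along the fingers, y is the line along which they close (so a half turn about z gives the same grasp; the last joint's range is limited). The gripper opens to 85 mm and grips with 20 to 120 N. Pads are 22 mm wide; open, the fingers measure 114 mm over their backs; the gripper's body (76 mm by 85 mm) begins 54 mm behind the grasp point. The pads swing forward as they close: fully open they stand 13 mm farther back than shut.
Start: joints at [-0.023, 0.332, -0.065, 1.46, 0.022, 1.35, -0.088], TCP at [0.625, 0, 0.304] pointing down, gripper open.
Joint ranges: [-2.6, 2.6], [-0.5, 2.12], [-1.47, 1.34], [0.16, 2.42], [-1.27, 4.41], [0.06, 2.06], [-2.6, 2.6]. Speed limits (rad/s): [2.22, 2.22, 2.79, 2.79, 3.14, 3.14, 3.14].

## Interface

Orientations are given as a unit quaternion [x, y, z, w].
In Python, from workcell import manip gives the robot as it stands.
- The arm moves only by the shell command python3 -m jog 'ROWS' [FORCE]. ROWS is JSON, a list of rows, each an object with "grip": the gripper command: -1 is fully open, 1 is shut, values between are in proportion; "slide": the shift along the tool's x, y, z in cm, a list of three; "yaw": the turn about the tool's z in rad. A call has 1 to 8 rows; each row shifts and turns the commanded pose from where the row before left it, along the tool's axes as they then stand; what a row does not reach is not made up. A row lasts 1/10 s, in which the tool goes at most 50 mm and 8.59 degrees, less where a joint would pass 70% of its speed; a pose out of reach is approached as far as the arm can. A call with a gripper value outside its range is refused whole. The fingers move at their own pace and stop on an object; FORCE is the grip in N (left out, the last holds). Time passes only in rows, so rows that do not move let the fingers close. It gives the time, the measured TCP pose, the force, the opening and the grip force at its end, in the units of the state.
- manip.get_obs(): the state, without advancing time (a new reading comes with each control period).
- manip.camera(name): name is "scene" or "side" or "wrist"; returns the picture (384x512x3 uint8, blue, green, red); there is no depth.
- manip.calibration(name): a dict with "vfov" (degrees; the focal length in pixels is half the picture's height over the tangent of half this angle, whatever the lens; pixels are square), "cx", "cy" (the principal point, pixels), "k1" (the pictures are not rectified: a ray, as slopes to the right and down, at radius r is drawn at 1 + k1 r^2 times it, then the intrinsics apply), "camera_from_world" (4x4, takes a point from world to camera coordinates). Camera axes: x right, y down, z forward; pixel columns grow to the right and rows downward; lengths in m; the calibration is good to about 2 mm. A picture is of the moment at which its call begins: read the wrist's pose just before it. calibration takes no time and is no camera call; for the wrist camera it gives the pose at the moment of the call.
- manip.hand_in(): hands the job in; it is judged then, once.
Trained networks look in the newest picture that a camera, given by its name, has taken for a name from the list of things; names that differ only in an ending like _2 or _b are one class to them, and where a whole thing is asked for, a point or a joint stands for the part that bears it (a point fixed in the world has none). Each returns a list of dicts, best first, with "conf" (0 to 1); they miss things now and then, are a little off and sometimes report something else, mostly with a low value. They report only what shows in the picture. A call takes as long as a camera call. They do not tell look-alikes from the thing itself.
- manip.masks_of(thing, camera): "region" (384x512 bool, what is visible of it) and "centre" ([column, row] in pixels, amid what is visible of it).
The state is a dict: "clock": time; "joint_pos": joint angles; "joint_velocities": joint speeds; "tau": joint torques, N m; "position": TCP position; "ee_rot": TCP orientation; "ft_force": force on the tool from outside, world axes, zero at the start; "torque": the same for the moment, N m; "grip_width": opening from 0.0 (shut) to 1.0 (fully open); "grasp_force": force on a finger pad.
Only numpy, scipy, OpenCV 4.12 (cv2) and the standard library are available. Lean on these libraries where they do the work, as an engineer would, in place of code of your own. Each camera call takes 0.05 s, during which the arm holds its last target. There are 200 camera calls.

## Task

Get the serving table ready by pressing the push-push lids: the long low serviette box must stand popped open, and the tall waste bin, which was left open, must be latched shut. Check each lid after letting go and press again if it ended the wrong way; leave the small tea box shut, as it is.

Things in the scene. Friction and masses are not known exactly. Their poses are not given: they have to be found in the camera images.
- long_box_press (a point): Press pad (grey, mid-width, 30 mm from the front edge) on the white lid of the long low grey serviette box, 130 mm deep, 190 wide, lid top 85 high when shut; starts shut. Lid hinges along the robot-side edge, 100 mm behind this point; its front rises. x: hinge to front, z: up out of the lid; z's angle from vertical is the opening: 0 latched shut, 0.5 rad open (all lids).
- tall_bin_press (a point): Press pad, likewise, of the tall grey waste bin, 130 mm deep, 125 wide, lid top 165 high when shut; hinge 100 mm behind the pad; starts open, pad 48 mm higher. Latch (all boxes): push the pad down until the lid stops hard, 10 mm below its shut level (2 to 5 N on the way; less deep does not work it), let go: a shut lid springs open within 1 s, an open one stays shut.
- small_box_press (a point): Press pad, likewise, of the small grey tea box, 110 mm deep, 100 wide, lid top 85 high; same kind of lid, hinge 80 mm behind the pad. Starts shut and stays shut. All three boxes are stuck to the table, fronts facing roughly away from the robot (+x).
Not all that is in view belongs to the job. What is shaped like the part that bears tall_bin_press but blue is not meant. Leave any red look-alike of the part that bears small_box_press alone.

How it is judged:
By the outcome, as a careful person would: the job done as asked, in the order asked, and still so for the second after the job is handed in, with the robot touching nothing.
It also fails if it takes over 38 s, if anything falls off the work surface, if the arm or the gripper's body presses on something with over 40 N, if the wrist force passes 120 N, or if a joint passes its speed limit or range.

## Working session

There is one attempt and no reset: what is moved stays moved. The work goes in short steps, Python scripts to look and compute and a shell command to move; the robot and the scene stay as the last step left them, time stands still between calls to the robot, and variables do not carry over. Pictures are saved under pics/ and viewed, at most 10 in all, crops included, and the job is handed in when it is done.

```bash
mkdir -p pics
cat > h.py <<'E'
import numpy as np, cv2
from workcell import manip
def ray(cal,u,v):
    f=192/np.tan(np.radians(cal["vfov"])/2)
    x=np.array([(u-cal["cx"])/f,(v-cal["cy"])/f]); s=x.copy()
    for _ in range(20): s=x/(1+cal["k1"]*(s@s))
    T=np.array(cal["camera_from_world"]); R=T[:3,:3]
    return -R.T@T[:3,3], R.T@np.array([s[0],s[1],1])
def at_z(cal,u,v,z):
    o,d=ray(cal,u,v); return o+d*(z-o[2])/d[2]
def proj(cal,p):
    T=np.array(cal["camera_from_world"]); c=T[:3,:3]@np.array(p)+T[:3,3]
    s=c[:2]/c[2]; s=s*(1+cal["k1"]*(s@s)); f=192/np.tan(np.radians(cal["vfov"])/2)
    return s*f+[cal["cx"],cal["cy"]]
E
python3 - <<'E'
from h import *
a=manip.camera("scene");b=manip.camera("side")
cv2.imwrite("pics/a.png",np.vstack([a]));cv2.imwrite("pics/b.png",b)
for c in("scene","side"):
    print(c,np.linalg.inv(manip.calibration(c)["camera_from_world"])[:3,3])
    for t in("long_box_press","tall_bin_press","small_box_press"):
        for m in manip.masks_of(t,c): print(t,round(m["conf"],2),m["centre"],m["region"].sum(),cv2.boundingRect(m["region"].astype(np.uint8)))
o=manip.get_obs();print(o["clock"],o["position"],o["ee_rot"],o["ft_force"])
E
```

```text
scene [0.87422246 0.08945212 1.34869497]
long_box_press 0.68 [364.7, 217.4] 2661 (330, 194, 66, 53)
tall_bin_press 0.87 [175.5, 179.7] 1648 (145, 160, 56, 42)
tall_bin_press 0.83 [153.8, 115.6] 1764 (132, 96, 46, 43)
tall_bin_press 0.65 [220.1, 131.0] 1747 (193, 109, 51, 48)
small_box_press 0.96 [298.6, 170.9] 1113 (281, 151, 39, 45)
small_box_press 0.57 [255.0, 229.3] 233 (230, 211, 46, 29)
side [ 0.43051456 -1.30550614  0.85193941]
long_box_press 0.96 [233.0, 154.3] 1084 (215, 140, 42, 31)
tall_bin_press 0.89 [193.1, 214.3] 1812 (169, 196, 55, 37)
tall_bin_press 0.68 [277.9, 217.8] 2044 (249, 188, 60, 56)
tall_bin_press 0.62 [199.3, 266.6] 2833 (162, 240, 74, 55)
small_box_press 0.89 [259.7, 194.3] 335 (249, 188, 31, 20)
small_box_press 0.69 [208.1, 186.7] 836 (186, 175, 48, 23)
0.4 [ 6.24977189e-01 -4.02799993e-06  3.03830534e-01] [ 7.07104083e-01  7.07109477e-01 -3.33747581e-05 -3.87314317e-05] [-1.13533993 -1.01149358  1.24906279]
```

View pics/a.png

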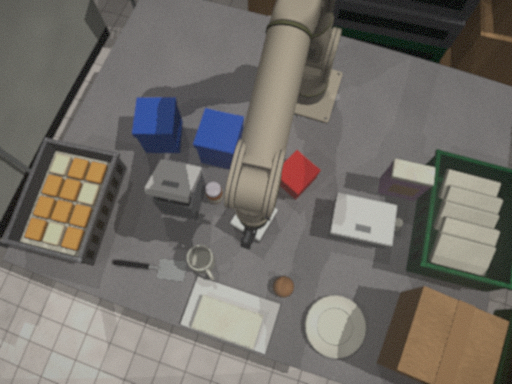

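View pics/b.png

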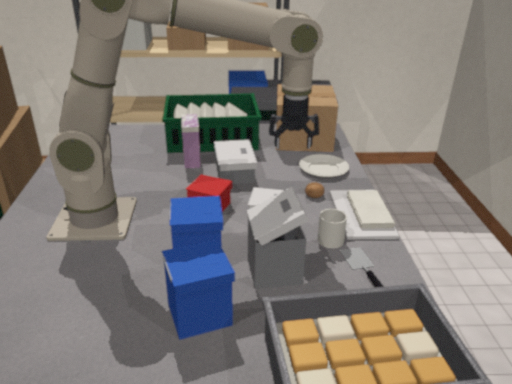

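The scene picture shows these look-alikes:
- **Bins:** the grey one with its lid up at (175,180) is the target. The blue ones at (157,120) and (220,135) are not meant.
- **Long box:** white lid at (364,217).
- **Tea box:** white lid under the gripper at (255,225), which stays untouched, as does the red look-alike at (298,172).

I'll check the two targets in one close crop.

Run:
```python
from h import *
a=cv2.imread("pics/a.png");b=cv2.imread("pics/b.png")
z=lambda i,x,y:cv2.resize(i[y:y+70,x:x+90],(400,300),interpolation=cv2.INTER_CUBIC)
cv2.imwrite("pics/c.png",np.vstack([np.hstack([z(a,325,185),z(a,135,150)]),np.hstack([z(b,195,130),z(b,240,180)])]))
c=manip.calibration("scene")
for t in("long_box_press","tall_bin_press"):
    m=[m for m in manip.masks_of(t,"scene")]
    for q in m:
        r=q["region"].astype(np.uint8); box=cv2.boxPoints(cv2.minAreaRect(cv2.findNonZero(r)))
        print(t,q["centre"],[at_z(c,*p,.085 if t[0]=="l" else .165)[:2].round(3).tolist() for p in box],box.round().tolist())
```

```text
long_box_press [364.7, 217.4] [[0.54, 0.217], [0.393, 0.21], [0.375, 0.417], [0.522, 0.418]] [[327.0, 234.0], [337.0, 191.0], [399.0, 205.0], [390.0, 248.0]]
tall_bin_press [175.5, 179.7] [[0.611, -0.358], [0.486, -0.376], [0.482, -0.216], [0.606, -0.204]] [[144.0, 192.0], [155.0, 154.0], [202.0, 168.0], [191.0, 205.0]]
tall_bin_press [153.8, 115.6] [[0.453, -0.472], [0.31, -0.531], [0.27, -0.385], [0.413, -0.332]] [[131.0, 137.0], [133.0, 96.0], [178.0, 97.0], [176.0, 138.0]]
tall_bin_press [220.1, 131.0] [[0.424, -0.275], [0.27, -0.292], [0.27, -0.149], [0.422, -0.137]] [[191.0, 146.0], [204.0, 105.0], [245.0, 117.0], [232.0, 158.0]]
```

View pics/c.png

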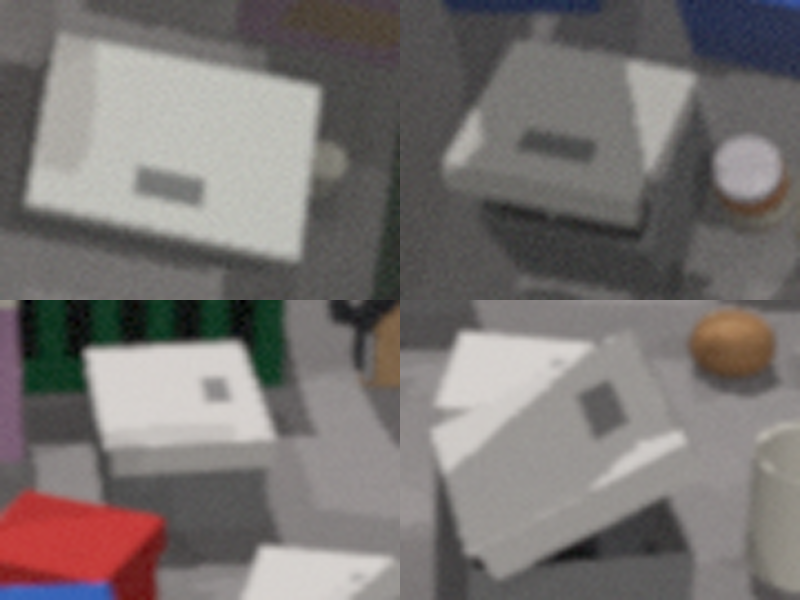

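The crop shows a white shut lid on the long box and a raised grey lid on the tall bin. The pads are at scene (362.8,228.3) and (170.5,184), and at side (243.3,150.5) and (285.6,205.2).

Run:
```python
from h import *
C=[manip.calibration(c) for c in("scene","side")]
def tri(ps):
    A=0;B=0
    for c,p in zip(C,ps):
        o,d=ray(c,*p);d/=np.linalg.norm(d);P=np.eye(3)-np.outer(d,d);A=A+P;B=B+P@o
    x=np.linalg.solve(A,B);return x.round(4),[(proj(c,x)-p).round(1).tolist() for c,p in zip(C,ps)]
print(tri([(362.3,228.0),(242.9,150.1)]),tri([(170,183.6),(285.2,204.7)]))
print(at_z(C[0],362.3,228,.085),at_z(C[1],242.9,150.1,.085))
print(at_z(C[0],170,183.6,.213),at_z(C[1],285.2,204.7,.213))
# tool axes
from scipy.spatial.transform import Rotation as R
print(R.from_quat(manip.get_obs()["ee_rot"]).as_matrix().round(3))
# lid edge direction, hinge edges, scene
for p in [(325+35/4.444,185+208/4.286),(325+300/4.444,185+258/4.286),(325+62/4.444,185+35/4.286),(325+320/4.444,185+88/4.286)]: print(at_z(C[0],*p,.085))
```

```text
(array([0.4873, 0.3186, 0.0856]), [[0.1, -0.1], [0.1, 0.0]]) (array([ 0.5743, -0.2768,  0.2123]), [[-0.1, 0.1], [-0.2, -0.0]])
[0.48753733 0.31858013 0.085     ] [0.48697524 0.32020327 0.085     ]
[ 0.57400816 -0.27653263  0.213     ] [ 0.57448349 -0.27821016  0.213     ]
[[-0.  1.  0.]
 [ 1.  0. -0.]
 [-0.  0. -1.]]
[0.53406091 0.23347438 0.085     ]
[0.5118597  0.42382561 0.085     ]
[0.39798729 0.21785536 0.085     ]
[0.37923565 0.4099482  0.085     ]
```

```bash
python3 -m jog '[{"grip":1,"slide":[4,-1.7,0],"yaw":0},{"grip":1,"slide":[4,-1.7,0],"yaw":0},{"grip":1,"slide":[4,-1.7,0],"yaw":0},{"grip":1,"slide":[4,-1.7,0],"yaw":0},{"grip":1,"slide":[4,-1.7,0],"yaw":0},{"grip":1,"slide":[4,-1.7,0],"yaw":0},{"grip":1,"slide":[4,-1.8,0],"yaw":0},{"grip":1,"slide":[3.9,-1.8,0],"yaw":0}]'
```

```text
clock: 1.3
position: [0.4861, 0.3206, 0.3042]
ee_rot: [0.707, 0.707, 0.0, 0.0]
ft_force: [0.7, -0.1, 0.4]
grip_width: -0.001
grasp_force: 0.0
```

```bash
python3 -m jog '[{"grip":1,"slide":[0,0,4],"yaw":0},{"grip":1,"slide":[0,0,4],"yaw":0},{"grip":1,"slide":[0,0,4],"yaw":0},{"grip":1,"slide":[0,0,1.5],"yaw":0},{"grip":1,"slide":[0,0,0],"yaw":0}]'
python3 - <<'E'
from h import *
b=manip.camera("side");a=manip.camera("scene")
z=lambda i,x,y:cv2.resize(i[y:y+105,x:x+105],(400,400),interpolation=cv2.INTER_CUBIC)
cv2.imwrite("pics/d.png",np.hstack([z(b,195,70),z(a,310,160)]))
E
```

```text
clock: 1.8
position: [0.4863, 0.3184, 0.1673]
ee_rot: [0.707, 0.707, -0.002, -0.0]
ft_force: [-0.3, -0.3, 0.8]
grip_width: -0.002
grasp_force: 0.0
```

View pics/d.png

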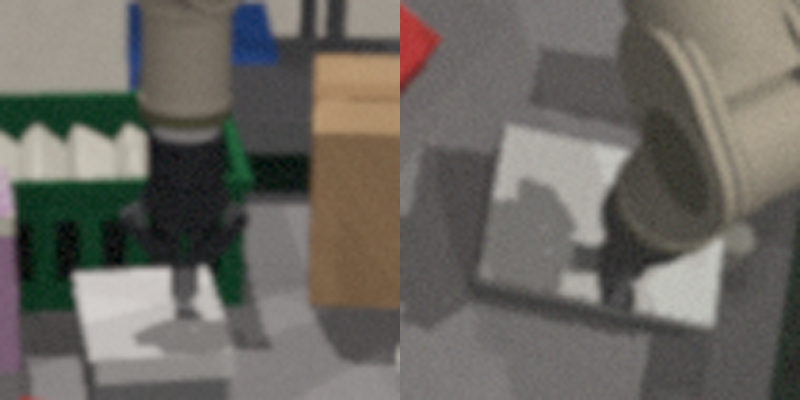

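The fingertips at side crop (185,310) stand just above the pad. Now I press.

```bash
python3 -m jog '[{"grip":1,"slide":[0,0,0.6],"yaw":0},{"grip":1,"slide":[0,0,0.5],"yaw":0},{"grip":1,"slide":[0,0,0.4],"yaw":0},{"grip":1,"slide":[0,0,0.3],"yaw":0},{"grip":1,"slide":[0,0,0],"yaw":0}]'
```

```text
clock: 2.4
position: [0.4871, 0.319, 0.1508]
ee_rot: [0.707, 0.707, 0.0, 0.0]
ft_force: [1.5, 0.6, 1.7]
grip_width: -0.001
grasp_force: 0.7
```

```bash
python3 -m jog '[{"grip":1,"slide":[0,0,0.2],"yaw":0},{"grip":1,"slide":[0,0,0.2],"yaw":0},{"grip":1,"slide":[0,0,0],"yaw":0}]'
```

```text
clock: 2.7
position: [0.4871, 0.3191, 0.148]
ee_rot: [0.707, 0.707, 0.0, 0.0]
ft_force: [-3.8, -2.2, 11.5]
grip_width: -0.001
grasp_force: 5.4
```

```bash
python3 -m jog '[{"grip":1,"slide":[0,0,0.1],"yaw":0},{"grip":1,"slide":[0,0,0],"yaw":0}]'
```

```text
clock: 2.9
position: [0.4871, 0.3192, 0.1477]
ee_rot: [0.707, 0.707, 0.0, 0.0]
ft_force: [-6.5, -4.5, 19.4]
grip_width: -0.001
grasp_force: 9.2
```

Hard stop reached, so I let go by rising straight up.

```bash
python3 -m jog '[{"grip":1,"slide":[0,0,-3],"yaw":0},{"grip":1,"slide":[0,0,-4],"yaw":0},{"grip":1,"slide":[0,0,-4],"yaw":0},{"grip":1,"slide":[0,0,-4],"yaw":0},{"grip":1,"slide":[0,0,-4],"yaw":0},{"grip":1,"slide":[0,0,-0.5],"yaw":0},{"grip":1,"slide":[0,0,0],"yaw":0}]'
 python3 -m jog '[{"grip":1,"slide":[-4.5,0,0],"yaw":0},{"grip":1,"slide":[-4.5,0,0],"yaw":0},{"grip":1,"slide":[-4.5,0,0],"yaw":0},{"grip":1,"slide":[-4.5,0,0],"yaw":0},{"grip":1,"slide":[-4.5,0,0],"yaw":0},{"grip":1,"slide":[0,0,0],"yaw":0}]'
python3 - <<'E'
from h import *
b=manip.camera("side");a=manip.camera("scene")
z=lambda i,x,y:cv2.resize(i[y:y+130,x:x+130],(400,400),interpolation=cv2.INTER_CUBIC)
cv2.imwrite("pics/e.png",np.hstack([z(b,185,100),z(a,300,150)]))
E
```

```text
clock: 3.6
position: [0.4872, 0.3192, 0.3419]
ee_rot: [0.707, 0.707, 0.001, 0.0]
ft_force: [0.1, 0.5, -0.8]
grip_width: 0.0
grasp_force: 0.0
clock: 4.2
position: [0.4869, 0.0872, 0.3392]
ee_rot: [0.71, 0.704, -0.002, 0.0]
ft_force: [-0.1, 0.9, 0.0]
grip_width: -0.004
grasp_force: 0.0
```

View pics/e.png

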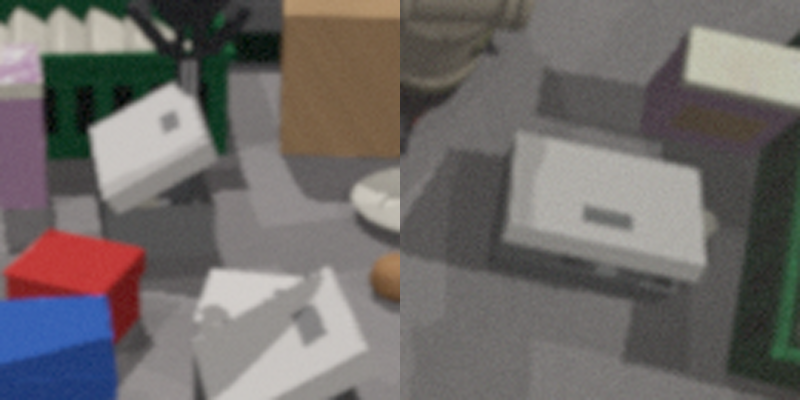

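The long box lid is open in both views. The side crop shows its front raised at (150,130), and the scene crop shows the gap at (600,270). Next is the tall bin.

```bash
python3 -m jog '[{"grip":1,"slide":[-4.6,1.1,0],"yaw":0},{"grip":1,"slide":[-4.6,1.1,0],"yaw":0},{"grip":1,"slide":[-4.6,1.1,0],"yaw":0},{"grip":1,"slide":[-4.6,1.1,0],"yaw":0},{"grip":1,"slide":[-4.6,1.1,0],"yaw":0},{"grip":1,"slide":[-4.6,1.1,0],"yaw":0},{"grip":1,"slide":[-4.6,1.1,0],"yaw":0},{"grip":1,"slide":[-4.6,1.1,0],"yaw":0}]'; python3 -m jog '[{"grip":1,"slide":[0,0,0],"yaw":0},{"grip":1,"slide":[0,0,0],"yaw":0}]'
```

```text
clock: 5.1
position: [0.5762, -0.2738, 0.3394]
ee_rot: [0.706, 0.708, -0.0, -0.001]
ft_force: [1.7, 0.2, 0.7]
grip_width: -0.003
grasp_force: 0.0
clock: 5.3
position: [0.5756, -0.2733, 0.3389]
ee_rot: [0.707, 0.707, -0.0, -0.001]
ft_force: [-0.2, 0.6, -0.4]
grip_width: 0.003
grasp_force: 0.0
```

```bash
python3 -m jog '[{"grip":1,"slide":[-0.3,0,3],"yaw":0},{"grip":1,"slide":[0,0,1.8],"yaw":0},{"grip":1,"slide":[0,0.3,1.2],"yaw":0},{"grip":1,"slide":[0,0.3,1.2],"yaw":0},{"grip":1,"slide":[0,0.2,1.2],"yaw":0},{"grip":1,"slide":[0,0.2,1.2],"yaw":0},{"grip":1,"slide":[0,0.1,0.8],"yaw":0},{"grip":1,"slide":[0,0,0.4],"yaw":0}]'; python3 -m jog '[{"grip":1,"slide":[0,0,0],"yaw":0}]'
```

```text
clock: 6.1
position: [0.586, -0.2768, 0.232]
ee_rot: [0.707, 0.707, -0.0, -0.0]
ft_force: [-0.3, 0.9, 1.2]
grip_width: -0.004
grasp_force: 0.6
clock: 6.2
position: [0.5858, -0.2771, 0.2324]
ee_rot: [0.707, 0.707, -0.0, -0.0]
ft_force: [0.2, -0.1, 1.6]
grip_width: -0.006
grasp_force: 0.6
```

```bash
python3 -m jog '[{"grip":1,"slide":[0,0,0.3],"yaw":0},{"grip":1,"slide":[0,0,0.2],"yaw":0},{"grip":1,"slide":[0,0,0.1],"yaw":0},{"grip":1,"slide":[0,0,0],"yaw":0}]'
```

```text
clock: 6.6
position: [0.586, -0.2774, 0.2282]
ee_rot: [0.707, 0.707, 0.0, 0.001]
ft_force: [-3.4, 1.5, 8.8]
grip_width: 0.001
grasp_force: 3.9
```

```bash
python3 -m jog '[{"grip":1,"slide":[0,0,0.1],"yaw":0},{"grip":1,"slide":[0,0,0.1],"yaw":0},{"grip":1,"slide":[0,0,0],"yaw":0}]'
```

```text
clock: 6.9
position: [0.5861, -0.2775, 0.2279]
ee_rot: [0.707, 0.707, 0.0, 0.001]
ft_force: [-8.2, 4.0, 21.2]
grip_width: -0.003
grasp_force: 9.5
```

Hard stop reached. I release, move aside, wait and look.

```bash
python3 -m jog '[{"grip":1,"slide":[0,0,-2],"yaw":0},{"grip":1,"slide":[0,0,-4],"yaw":0},{"grip":1,"slide":[0,0,-4],"yaw":0},{"grip":1,"slide":[0,0,-2],"yaw":0},{"grip":1,"slide":[4,0,0],"yaw":0},{"grip":1,"slide":[4,0,0],"yaw":0},{"grip":1,"slide":[4,0,0],"yaw":0},{"grip":1,"slide":[4,0,0],"yaw":0}]' ; python3 -m jog '[{"grip":1,"slide":[4,0,0],"yaw":0},{"grip":1,"slide":[4,0,0],"yaw":0},{"grip":1,"slide":[4,0,0],"yaw":0},{"grip":1,"slide":[0,0,0],"yaw":0},{"grip":1,"slide":[0,0,0],"yaw":0},{"grip":1,"slide":[0,0,0],"yaw":0},{"grip":1,"slide":[0,0,0],"yaw":0},{"grip":1,"slide":[0,0,0],"yaw":0}]'
python3 - <<'E'
from h import *
b=manip.camera("side");a=manip.camera("scene")
cv2.imwrite("pics/f.png",np.hstack([cv2.resize(b[110:310,140:340],(400,400)),cv2.resize(a[90:290,120:420],(400,267))[:267] if 0 else cv2.resize(a[60:360,115:415],(400,400))]))
E
```

```text
clock: 7.7
position: [0.5857, -0.1157, 0.3451]
ee_rot: [0.707, 0.707, 0.0, 0.0]
ft_force: [0.5, 0.5, -0.3]
grip_width: 0.003
grasp_force: 0.0
clock: 8.5
position: [0.586, 0.0018, 0.3449]
ee_rot: [0.708, 0.706, -0.0, 0.0]
ft_force: [0.1, 0.2, 0.3]
grip_width: -0.004
grasp_force: 0.0
```

View pics/f.png

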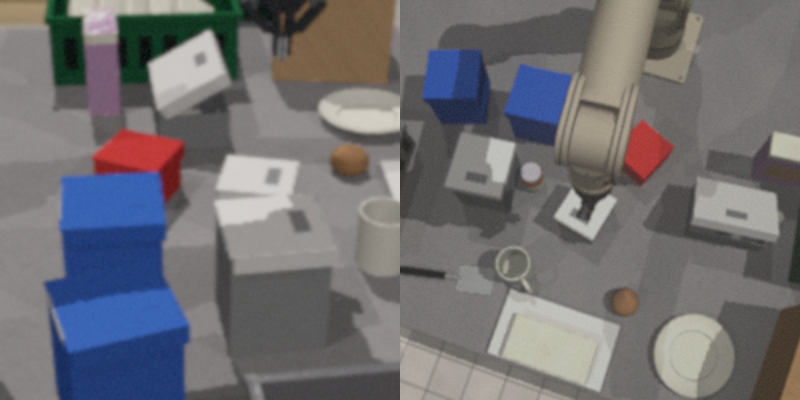

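The side crop shows the bin lid flat and shut at (275,230), the long box lid raised at (188,72), and the tea box shut at (258,175). Nothing else has moved.

```bash
python3 -c "
from workcell import manip
print(manip.hand_in())"
```

```text
the job is handed in; nothing more can be done
None
```

The job is handed in: the long serviette box stands open, the tall waste bin stayed shut after I let go, and the small tea box is still shut; it took about 9 s.

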